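Oil the belt tensioner and hold it wound to its stop

ROBOT

A 6-joint arm with a two-finger parallel gripper is mounted at the origin on a cart in front of the work surface, level with it; the furniture and walls round the work are solid. World frame = base frame: x ahead of the robot, y to its left, z up, the work surface at z = 0. Lengths are in m, angles in rad, forces in N, time in s.
With the tool pointing down it reaches from about 0.375 to 0.975 m from the base axis. Payload 3.8 kg.
Tool frame: the origin (TCP) lies midway between the tips of the shut fingers; the grasp point (between the pads) lies 19 mm behind it (manip.pinch_z is the distance from the TCP to the grasp point, in m); z points along the fingers, y is the line along which they close (so a half turn about z gives the same grasp; the last joint's range is limited). The gripper opens to 85 mm and grips with 20 to 120 N. Pads are 22 mm wide; open, the fingers measure 114 mm over their backs; the gripper's body (76 mm by 85 mm) begins 54 mm behind the grasp point. The pads swing forward as they close: fully open they stand 13 mm farther back than shut.
Start: joints at [-1.174, 0.264, 1.604, -0, 1.274, -0.037], TCP at [0.284, -0.612, 0.231] pointing down, gripper open.
Joint ranges: [-2.63, 2.63], [-0.94, 2.18], [0.31, 2.57], [-1.31, 4.45], [0, 2.66], [-2.55, 2.55]. Speed limits (rad/s): [2.57, 2.57, 3.14, 3.14, 3.14, 3.14].

INTERFACE

Orientations are given as a rotation vector (axis times angle).
In Python, from station import manip, camera, camera_model gives the robot as it stands. The module is installed in compiled form; this text tells all that it offers. Calls block until the motion is done:
- manip.movep(position, orientation): joint-space move of the TCP to a pose.
- manip.move_straight(position, frame=None, rate=0.15, force_limit=None): straight line of the TCP; frame=None keeps the orientation; rate is the mean speed in m/s. With force_limit (N) it stops when the force on the tool has changed by that much, and returns True; else False.
- manip.set_joints(angles): joint-space move.
- manip.set_gripper(opening): finger opening in m; the grip force is fixed at half the most; returns when the fingers have stopped.
- manip.wait(seconds).
- manip.ik(position, orientation): joint angles nearest the present ones, or None.
- camera(name): name is "scene" or "top" or "wrist"; returns the picture (480x640x3 uint8, blue, green, red); there is no depth.
- camera_model(name): a dict with "K" (3x3 intrinsics, pixels), "xyz" and "orientation" of the camera in the world. Camera axes: x right, y down, z forward; pixel columns grow to the right and rows downward; lengths in m; the calibration is good to about 2 mm. A picture is of the moment at which its call begins: read the wrist's pose just before it. camera_model takes no time and is no camera call; for the wrist camera it gives the pose at the moment of the call.
A pose or a line that the arm cannot do raises manip.PlanningError and nothing moves.
- manip.hand_in(): hands the job in; it is judged then, once.
Readings, each from a call of its own:
- manip.get_t(): time.
- manip.get_joint_positions(): joint angles.
- manip.get_dq(): joint speeds.
- manip.get_joint_torque(): joint torques, N m.
- manip.get_ee_pos(): TCP position.
- manip.get_orientation(): TCP orientation.
- manip.get_wrist_force(): force on the tool from outside, world axes, zero at the start.
- manip.get_wrist_torque(): the same for the moment, N m.
- manip.get_opening(): finger opening in m.
- manip.get_grasp_force(): force on a finger pad.
Only numpy, scipy, OpenCV 4.12 (cv2) and the standard library are available. Lean on these libraries where they do the work, as an engineer would, in place of code of your own. Each camera call takes 0.05 s, during which the arm holds its last target. There are 200 camera calls.

TASK

Oil the belt tensioner: press the sprung spray cap on the small brown bottle all the way down and let it come fully back up. Then, with the fingers, swing the tensioner's sprung cage arm over against its spring until it is at its forward stop, and finish while still holding it there. Leave the other things on the bench where they are.

Things in the scene. Friction and masses are not known exactly. Their poses are not given: they have to be found in the camera images.
- tensioner: belt tensioner fixed to the bench: aluminium base plate 130 x 90 x 10 mm; on its +y side an upright grey hanger plate (94 mm long, 8 mm thick, top 128 mm above the bench) with a spring drum, two stop pins and the cage arm. Origin: centre of the plate's underside, on the bench. x axis: 'forward', the way the arm is pushed (roughly away from the robot); z up
- pivot (a point): pivot axis of the cage arm, 75 mm above the bench straight over the tensioner's origin; the axis runs along the tensioner's y
- cage (a joint): angle of the cage arm about its pivot (rad): 0 at rest, leaning 0.65 rad back from upright (to the tensioner's -x); grows as the arm is swung up and forward; 0.80 at the forward stop, where it leans 0.15 rad past upright. A spring always drives it back: about 2 N at the push bar to start it, 6 N at the stop; it snaps back if let go
- push_bar (a point): centre of the steel push bar across the arm's free end: 14 mm thick, 50 mm long along the tensioner's y, 120 mm from the pivot (170 mm above the bench at rest, 194 mm and 91 mm farther forward at the stop). Turns with the arm. Below it: side plates 12 mm wide, 20 mm over both, and a black 34 mm pulley 68 mm from the pivot. Nothing stands behind or above the bar
- oiler: small brown bottle, 38 mm diameter, fixed upright in a round dark foot (64 mm diameter) fixed to the bench, beside the tensioner on its -y side; on top a white spray cap whose nozzle faces the tensioner. Origin: centre of the foot's underside, on the bench
- spray_cap (a joint): how far the sprung spray cap is pressed down (m): 0 up, 0.007 fully down; takes about 5 N to press fully, comes up by itself
- cap_top (a point): centre of the flat top of the white spray cap (26 mm diameter), 126 mm above the bench when up; moves down with the cap
- hex_key: steel hex key, 35 x 93 x 7 mm, lying loose near the tensioner; a bystander. Origin: centre of its underside
- weight_50: small brass laboratory weight with a knob, 29 mm diameter, 40 mm tall, standing loose near the tensioner; a bystander. Origin: centre of its underside
- calliper: steel calliper, 57 x 225 x 8 mm, lying loose; a bystander. Origin: centre of its underside
- screwdriver_a: screwdriver with a red handle, 24 x 184 x 23 mm, lying loose; a bystander. Origin: centre of its underside
- beaker: clear beaker, 54 mm diameter, 70 mm tall, standing loose; a bystander. Origin: centre of its underside
- masking_tape: roll of masking tape, 96 mm diameter, 25 mm high, lying loose; a bystander. Origin: centre of its underside
There are look-alikes about, which are no part of the job. There is more than one size of the oiler; the one meant has the size given above.

How it is judged:
By the outcome, as a careful person would: the job done as asked, in the order asked, and still so for the second after the job is handed in, while the arm keeps its last pose, push and grip.
It also fails if it takes over 42 s, if anything falls off the work surface, if the arm or the gripper's body presses on something with over 40 N, if the wrist force passes 120 N, or if a joint passes its speed limit or range.

## Working session

There is one attempt and no reset: what is moved stays moved. The work goes in short steps, each a Python script; the robot and the scene stay as the last script left them, time stands still between calls to the robot, and variables do not carry over. Pictures are saved under pics/ and viewed, at most 10 in all, crops included, and the job is handed in when it is done.

```bash
mkdir -p pics; python3 - <<'E'
from station import manip, camera, camera_model
import cv2
for n in ["scene","top"]:
    cv2.imwrite(f"pics/{n}1.png",camera(n)); m=camera_model(n); print(n,m)
print(manip.get_t(), manip.get_orientation())
E
```

```text
scene {'K': array([[621.12318067,   0.        , 323.62693846],
       [  0.        , 621.12318067, 236.6398934 ],
       [  0.        ,   0.        ,   1.        ]]), 'xyz': array([-0.54332056, -0.66580355,  0.70195861]), 'orientation': array([-1.82179629,  0.9119775 , -0.58790477])}
top {'K': array([[600.51747731,   0.        , 315.7445468 ],
       [  0.        , 600.51747731, 227.57093912],
       [  0.        ,   0.        ,   1.        ]]), 'xyz': array([0.4015511 , 0.13941209, 1.52091412]), 'orientation': array([-2.16373264,  2.1833649 , -0.11201382])}
0.1 [-3.06593826e+00 -6.75647374e-01  6.32727521e-04]
```

View pics/scene1.png

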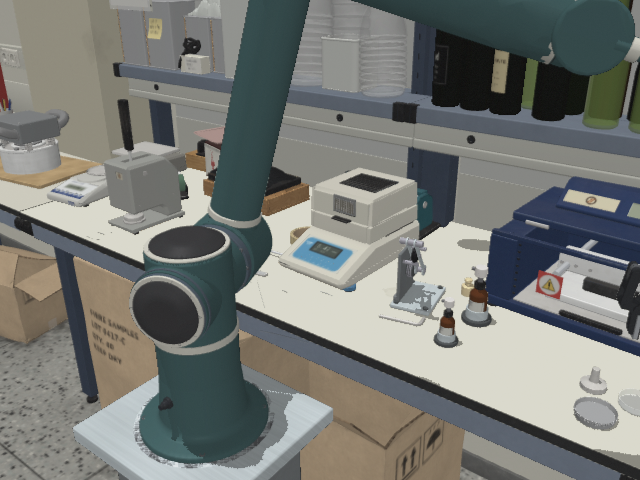

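View pics/top1.png

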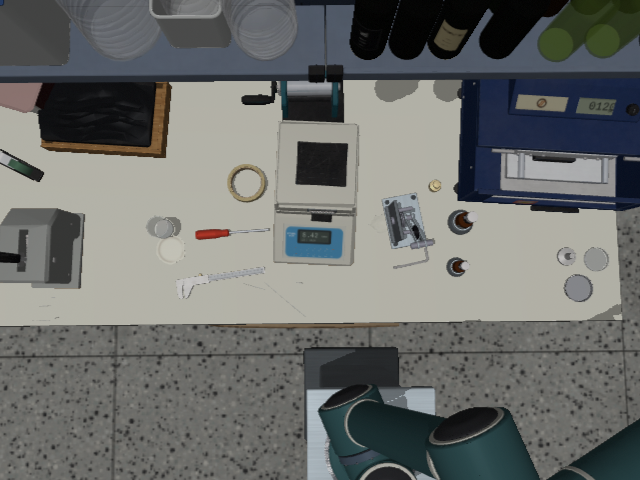

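The scene view shows the tensioner at about (415,285), with brown bottles at (447,330) and (477,305). In the top view the tensioner is at (408,223) and the bottles at (457,267) and (461,222). I'll zoom in to measure them.

```bash
python3 - <<'E'
import cv2, numpy as np
t=cv2.imread("pics/top1.png")[165:285,370:490]; s=cv2.imread("pics/scene1.png")[220:360,370:510]
f=lambda a,k:cv2.resize(a,None,fx=k,fy=k,interpolation=cv2.INTER_CUBIC)
t=f(t,3.3334); s=f(s,400/140)
cv2.imwrite("pics/crop1.png",np.hstack([t[:400,:400],s[:400,:400]]))
E
```

```text
(no output)
```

View pics/crop1.png

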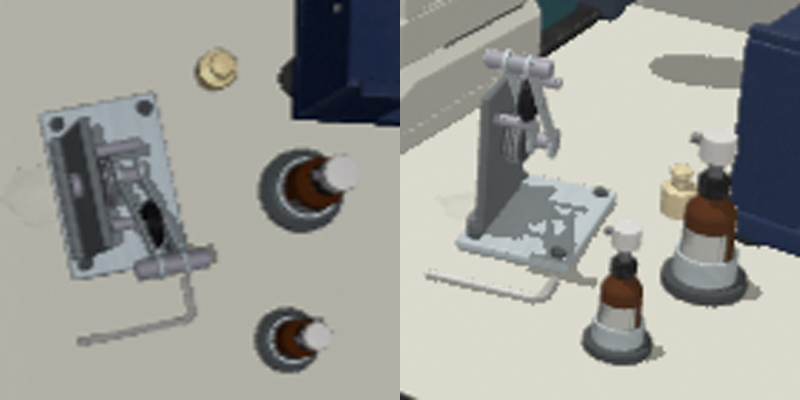

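In the crop, the bottle nearer the weight, at (300,190), has a foot about 25 px wide in the full image. The front one's foot is about 20 px wide. I'll triangulate both to check the sizes.

```bash
cat > h.py <<'E'
import numpy as np, cv2
from scipy.spatial.transform import Rotation as R
def ray(m,p):
    d=R.from_rotvec(m["orientation"]).as_matrix()@np.linalg.solve(m["K"],[p[0],p[1],1.]); return m["xyz"],d/np.linalg.norm(d)
def plane(m,p,z):
    o,d=ray(m,p); return o+d*(z-o[2])/d[2]
def tri(ms,ps):
    A=0;b=0; rs=[ray(m,p) for m,p in zip(ms,ps)]
    for o,d in rs: P=np.eye(3)-np.outer(d,d); A=A+P; b=b+P@o
    x=np.linalg.solve(A,b); return x, [1e3*np.linalg.norm(np.cross(x-o,d)) for o,d in rs]
E
python3 - <<'E'
from h import *; from station import camera_model
T,S=camera_model("top"),camera_model("scene")
np.set_printoptions(precision=4,suppress=True)
t=lambda u,v:(370+(u+.5)/3.3334-.5,165+(v+.5)/3.3334-.5)
s=lambda u,v:(370+(u+.5)/2.857-.5,220+(v+.5)/2.857-.5)
for n,a,b in [("capL",t(343,170),s(318,136)),("capS",t(318,335),s(226,230)),("barL",t(137,269),s(87,60)),("barR",t(214,255),s(150,70))]: print(n,*tri([T,S],[a,b]))
c=np.array([plane(T,t(*p),.01) for p in [(38,115),(152,93),(186,258),(74,280)]]); print(c, c.mean(0), np.linalg.norm(np.diff(c,axis=0),axis=1))
for n,(x,y,w) in {"L":(300,190,84),"S":(288,340,67)}.items():
    p=[plane(T,t(x+k*w/2,y),.008) for k in (-1,1)]; print(n,(p[0]+p[1])/2,np.linalg.norm(p[0]-p[1]))
E
```

```text
capL [ 0.5633 -0.2356  0.125 ] [np.float64(0.3656148737202031), np.float64(0.3656148737201781)]
capS [ 0.4489 -0.222   0.0952] [np.float64(0.03879236320196532), np.float64(0.03879236320200983)]
barL [ 0.4923 -0.0823  0.1696] [np.float64(0.39320199004559886), np.float64(0.3932019900457104)]
barR [ 0.4999 -0.1322  0.1727] [np.float64(1.816930236633793), np.float64(1.8169302366337503)]
[[ 0.6211 -0.0355  0.01  ]
 [ 0.6373 -0.123   0.01  ]
 [ 0.5108 -0.1455  0.01  ]
 [ 0.4949 -0.0603  0.01  ]] [ 0.566  -0.0911  0.01  ] [0.0889 0.1285 0.0867]
L [ 0.562  -0.2341  0.008 ] 0.06399740124108025
S [ 0.4482 -0.2213  0.008 ] 0.0506684279596635
```

```bash
python3 - <<'E'
from h import *; from station import camera_model, manip
np.set_printoptions(precision=3,suppress=True)
T,S=camera_model("top"),camera_model("scene")
print("instr tri corner", *tri([T,S],[(459,202),(491,238)]))   # top-left-front corner guess
for z in (0,.1,.2,.3): print(z,plane(T,(470,203),z), plane(T,(458,190),z),plane(T,(550,209),z),plane(S,(489,291),z))
cap=np.array([.563,-.2352,.126])
for yaw in np.arange(-3,3.2,.5):
    o=(R.from_euler('z',yaw)*R.from_euler('x',np.pi)).as_rotvec(); print(round(yaw,2),manip.ik(cap+[0,0,.05],o))
for yaw in (.185,.185-np.pi):
    o=(R.from_euler('z',yaw)*R.from_euler('x',np.pi)).as_rotvec()
    for p in ([.45,-.11,.16],[.57,-.09,.18]): print(yaw,manip.ik(p,o))
E
```

```text
instr tri corner [ 0.6   -0.214  0.168] [np.float64(20.957626661469245), np.float64(20.957626661469323)]
0 [ 0.611 -0.264  0.   ] [ 0.644 -0.235  0.   ] [ 0.593 -0.468  0.   ] [ 0.699 -0.208 -0.   ]
0.1 [ 0.597 -0.238  0.1  ] [ 0.629 -0.21   0.1  ] [ 0.581 -0.428  0.1  ] [ 0.522 -0.273  0.1  ]
0.2 [ 0.583 -0.211  0.2  ] [ 0.613 -0.185  0.2  ] [ 0.568 -0.389  0.2  ] [ 0.345 -0.338  0.2  ]
0.3 [ 0.569 -0.185  0.3  ] [ 0.597 -0.161  0.3  ] [ 0.556 -0.349  0.3  ] [ 0.168 -0.404  0.3  ]
-3.0 [-0.437  0.183  1.807  0.     1.152 -2.149]
-2.5 None
-2.0 None
-1.5 None
-1.0 [-0.437  0.183  1.807 -0.     1.152  2.134]
-0.5 [-0.437  0.183  1.807  0.     1.152  1.634]
0.0 [-0.437  0.183  1.807 -0.     1.152  1.134]
0.5 [-0.437  0.183  1.807  0.     1.152  0.634]
1.0 [-0.437  0.183  1.807 -0.     1.152  0.134]
1.5 [-0.437  0.183  1.807  0.     1.152 -0.366]
2.0 [-0.437  0.183  1.807  0.     1.152 -0.866]
2.5 [-0.437  0.183  1.807  0.     1.152 -1.366]
3.0 [-0.437  0.183  1.807  0.     1.152 -1.866]
0.185 [-0.294 -0.085  2.119 -0.     1.108  1.092]
0.185 [-0.2    0.118  1.874 -0.     1.15   1.186]
-2.956592653589793 [-0.294 -0.085  2.119  0.     1.108 -2.049]
-2.956592653589793 [-0.2    0.118  1.874  0.     1.15  -1.956]
```

```bash
python3 - <<'E'
import cv2, numpy as np
t=cv2.imread("pics/top1.png")[75:275,440:640]; s=cv2.imread("pics/scene1.png")[160:360,440:640]
cv2.imwrite("pics/crop2.png",cv2.resize(np.hstack([t,s]),None,fx=2,fy=2,interpolation=cv2.INTER_CUBIC))
E
```

```text
(no output)
```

View pics/crop2.png

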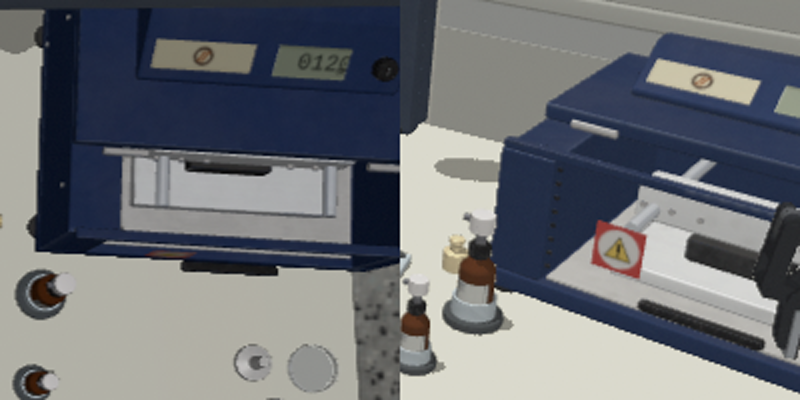

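```bash
python3 - <<'E'
from h import *; from station import camera_model
np.set_printoptions(precision=3,suppress=True)
T,S=camera_model("top"),camera_model("scene")
print(plane(T,(458.5,200),0),plane(S,(488.5,302),0),plane(T,(578,210),0))
print(*tri([T,S],[(477.5,192.5),(491,230)]))
print(*tri([T,S],[(477.5,192.5),(518,235)]))
E
```

```text
[ 0.619 -0.235  0.   ] [ 0.65  -0.228  0.   ] [ 0.59 -0.54  0.  ]
[ 0.608 -0.231  0.192] [np.float64(0.15851217292264375), np.float64(0.15851217292264258)]
[ 0.622 -0.258  0.177] [np.float64(24.87415113460594), np.float64(24.874151134606024)]
```

The big bottle matches: cap top measured at 0.125 m and foot 64 mm, against 95 mm and 51 mm for the look-alike. The instrument's front is about 45 mm beyond the cap, so I'll approach from the robot's side.

```bash
python3 - <<'E'
from h import *; from station import camera, manip
np.set_printoptions(precision=4,suppress=True)
o=(R.from_euler('z',-.09)*R.from_euler('x',np.pi)).as_rotvec()
x,y=.559,-.2352
manip.set_gripper(0)
manip.movep([.42,-.45,.3],o); manip.movep([.45,y,.25],o)
manip.move_straight([x,y,.16],rate=.15)
print(manip.get_t(),manip.get_ee_pos(),manip.get_wrist_force())
print(manip.move_straight([x,y,.127],rate=.08,force_limit=2),manip.get_ee_pos(),manip.get_wrist_force())
print(manip.move_straight([x,y,.112],rate=.02,force_limit=15),manip.get_ee_pos(),manip.get_wrist_force())
manip.wait(.3); print(manip.get_ee_pos(),manip.get_wrist_force()); cv2.imwrite("pics/press.png",np.hstack([camera("scene")[180:380,370:570],camera("top")[130:330,370:570]]))
manip.move_straight([x,y,.16],rate=.05); manip.wait(.3)
print(manip.get_t(),manip.get_ee_pos(),manip.get_wrist_force()); cv2.imwrite("pics/rel.png",np.hstack([camera("scene")[180:380,370:570],camera("top")[130:330,370:570]]))
a=cv2.imread("pics/press.png");b=cv2.imread("pics/rel.png"); cv2.imwrite("pics/pr.png",cv2.resize(np.vstack([a[:,:200],b[:,:200]]).reshape(2,200,200,3).transpose(1,0,2,3).reshape(200,400,3),None,fx=2,fy=2))
E
```

```text
3.7417 [ 0.5589 -0.2355  0.1606] [ 0.133  -0.4749 -0.527 ]
False [ 0.5584 -0.2349  0.1264] [ 0.2014 -0.349   0.3386]
True [ 0.5596 -0.2354  0.1192] [-1.2481  0.4889  5.7463]
[ 0.5595 -0.2354  0.119 ] [-1.1042  0.0618  6.3624]
6.525 [ 0.5589 -0.2351  0.1597] [-0.146   0.1931 -0.121 ]
```

View pics/pr.png

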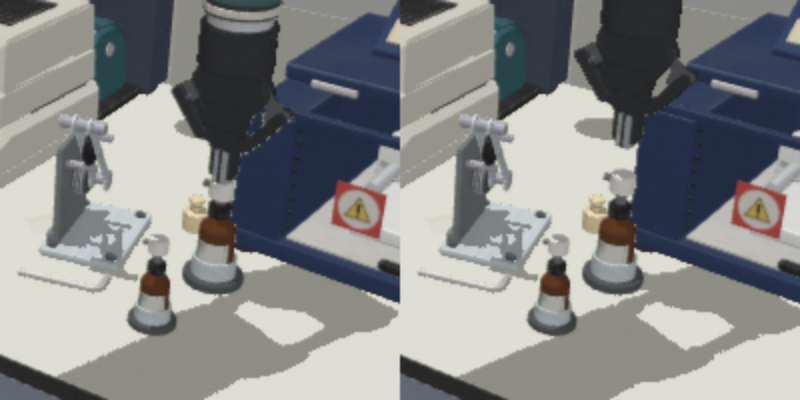

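Pressed (left), the cap was bottomed at z = 0.119, which is 7 mm of travel, with the 15 N limit tripped. Released (right), the cap at about (622,180) is fully up. Next is the arm.

```bash
python3 - <<'E'
from h import *; from station import camera, manip
np.set_printoptions(precision=4,suppress=True)
o=(R.from_euler('z',.185)*R.from_euler('x',np.pi)).as_rotvec()
u=np.array([np.cos(.185),np.sin(.185),0]); zz=np.array([0,0,1.])
bar0=np.array([.4955,-.106,.1705]); P=bar0+.12*(np.sin(.65)*u-np.cos(.65)*zz); print("P",P)
bar=lambda q:P+.12*(np.sin(q-.65)*u+np.cos(q-.65)*zz)
f=lambda:(manip.get_wrist_force()@u)
manip.move_straight([.43,-.235,.27],rate=.2)
s=bar0-u*.045-zz*.012
manip.movep(s+zz*.1,o); manip.move_straight(s)
manip.wait(.2); f0=f()
hit=manip.move_straight(bar0-u*.005-zz*.012,rate=.03,force_limit=1.5)
e=manip.get_ee_pos(); d=(bar0-e)@u; print("contact",hit,e,"d",d,f0,f(),manip.get_t())
if hit and .008<d<.028:
    for q in np.arange(.1,.81,.1):
        if manip.move_straight(bar(q)-u*d-zz*.012,rate=.06,force_limit=20): print("stop"); break
        print(round(q,2),manip.get_ee_pos(),f()-f0)
manip.wait(.2); print(manip.get_t(),manip.get_ee_pos(),manip.get_wrist_force(),f()-f0)
c=camera("scene")[180:380,370:570]; cv2.imwrite("pics/arm.png",cv2.resize(np.hstack([c,camera("top")[130:330,320:520]]),None,fx=2,fy=2))
E
```

```text
P [ 0.5669 -0.0926  0.075 ]
contact True [ 0.4766 -0.1093  0.1579] d 0.019214640491191516 -0.7854879145966901 -0.17846424617758022 10.075
0.1 [ 0.4858 -0.107   0.1649] -2.6206135277920497
0.2 [ 0.4959 -0.1053  0.1713] -4.761669580189688
0.3 [ 0.5069 -0.1033  0.1766] -6.7637751633592345
0.4 [ 0.5184 -0.1012  0.1804] -5.768678114356213
0.5 [ 0.5301 -0.0991  0.1828] -5.226820953588383
0.6 [ 0.542  -0.0969  0.184 ] -5.536677049527713
0.7 [ 0.5539 -0.0947  0.184 ] -4.342864959377524
0.8 [ 0.5658 -0.0926  0.1829] -5.332825555838368
13.0917 [ 0.5655 -0.0926  0.1829] [-6.0326  2.949   7.1465] -4.601732430296419
```

View pics/arm.png

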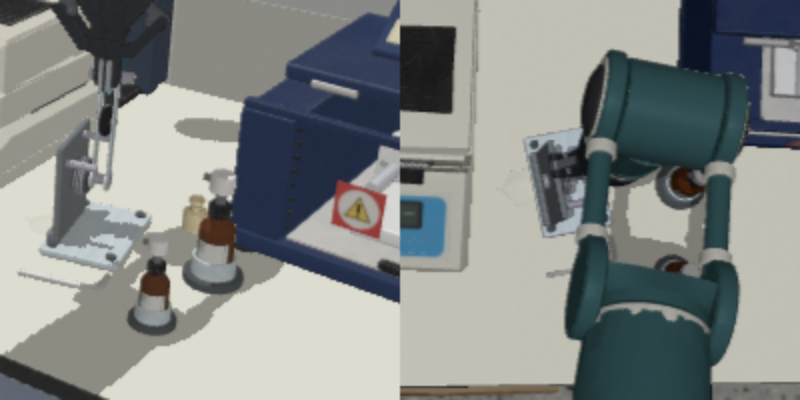

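The arm is swung nearly upright, with the fingers behind the bar at about (107,80). Next I'll push on to the stop until the force rises.

```bash
python3 - <<'E'
from h import *; from station import camera, manip
np.set_printoptions(precision=4,suppress=True)
u=np.array([np.cos(.185),np.sin(.185),0])
e=manip.get_ee_pos()
for k in range(1,7):
    hit=manip.move_straight(e+u*.002*k-np.array([0,0,.0003*k]),rate=.02,force_limit=20); manip.wait(.15)
    F=manip.get_wrist_force(); print(k,hit,(manip.get_ee_pos()-e)@u,manip.get_ee_pos()[2],F,F@u)
    if F@u<-20: break
print(manip.get_t())
c=camera("scene")[205:305,375:475]; cv2.imwrite("pics/arm2.png",cv2.resize(c,None,fx=5,fy=5,interpolation=cv2.INTER_CUBIC))
E
```

```text
1 False 0.0011283499203515854 0.18288409319424836 [-5.7461  1.4772  2.5656] -5.376379045776172
2 False 0.0024316955210648265 0.18273809097875066 [-8.335   1.6684  5.7263] -7.885878484501356
3 False 0.0028632819051963125 0.1826441344771684 [-13.7669  -0.2787   9.2163] -13.583234925826625
4 False 0.0032823281465068836 0.1826015557085278 [-18.8213  -1.5019  13.3818] -18.77644159683413
5 False 0.0036925107998122863 0.18246873219168575 [-24.0799  -2.0001  17.6889] -24.036912095799284
15.2
```

View pics/arm2.png

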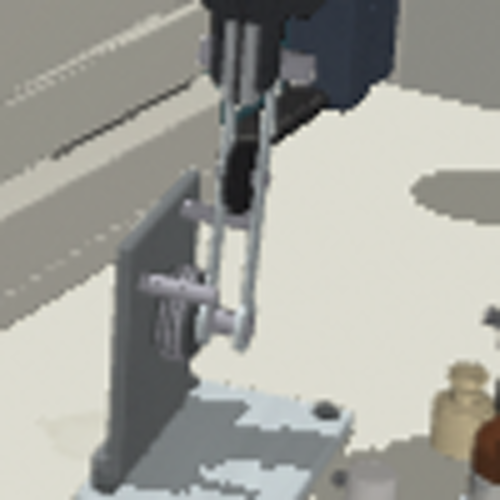

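The stiffness jumps right at the predicted stop: the force climbs about 5 N per 0.4 mm. The arm leans against the upper pin at about (200,210), and the fingers are holding at about 24 N.

```bash
python3 - <<'E'
from station import manip
manip.wait(.5); print(manip.get_ee_pos(),manip.get_wrist_force(),manip.get_t()); print(manip.hand_in())
E
```

```text
[ 0.56913722 -0.09184644  0.18251362] [-23.89025325  -1.17132119  17.53388674] 15.75
the job is handed in; nothing more can be done
None
```

I pressed the correct (larger) oiler's cap its full 7 mm and it came back up. I then swung the tensioner arm to its forward stop and handed in at 15.8 s, with the fingers still holding it there at about 24 N; no verdict came back.

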